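# Load a fired test block on the colour reader's turntable

### The arm

A 7-joint arm with a two-finger parallel gripper is mounted at the origin on the work surface. World frame = base frame: x ahead of the robot, y to its left, z up, the work surface at z = 0. Lengths are in m, angles in degrees, forces in N, time in s.
With the tool pointing down it reaches from about 0.425 to 0.875 m from the base axis. Payload 4.7 kg.
Tool frame: the origin (TCP) lies at the very end of the fingers, on their centre line; the grasp point (between the pads) lies 19 mm behind it; z points along the fingers, y is the line along which they close (so a half turn about z gives the same grasp; the last joint's range is limited). The gripper opens to 87 mm and grips with 3 to 60 N. Pads are 19 mm wide; open, the fingers measure 117 mm over their backs; the gripper's body (75 mm by 190 mm) begins 51 mm behind the grasp point.
Start: joints at [63.891, 18.392, -4.016, 83.108, 1.295, 78.541, -3.26], TCP at [0.294, -0.58, 0.223] pointing down, gripper open.
Joint ranges: [-163.93, 163.93], [-17.29, 119.83], [-79.2, 71.16], [3.27, 140.29], [-89.18, 269.18], [5.43, 117.66], [-154.24, 154.24]. Speed limits (degrees/s): [147.25, 147.25, 180, 180, 180, 180, 180].

### API

Orientations are given as [roll, pitch, yaw] about the fixed x, y, z axes, in that order (R = Rz(yaw) Ry(pitch) Rx(roll)).
In Python, from cell import get_obs, eyes, env gives the robot as it stands.
- The arm moves only by the tool servo_tool, never from a script. Its argument "series" is a list that holds one entry, the list of rows, each a list of 7 numbers: the shift along the tool's x, y, z in units of 300 mm (1.0 is 300 mm), then the turn, a rotation vector about the tool's x, y, z in units of pi rad (1.0 is pi rad), then the opening, from 0 (shut) to 1 (fully open). In form: [[[tx, ty, tz, wx, wy, wz, gripper], ...]]. A call has 1 to 12 rows; each row is the pose to reach, as a shift and turn from the pose commanded when the call began, along the tool's axes at that moment, turning the shorter way round; what a row does not reach only later rows make up. A row lasts 1/12 s, in which the tool goes at most 41.7 mm and 7.16 degrees, less where a joint would pass 70% of its speed; a pose out of reach is approached as far as the arm can. A call with a number of a shift or a turn outside -1 to 1 is refused whole. A call with a gripper value outside its range is refused whole. The fingers move at their own pace and stop on an object; "grip_force" is the grip in N (left out, the last holds). Time passes only in rows, so rows that repeat a pose let the fingers close. It gives the time, the measured TCP pose, the force, the opening and the grip force at its end, in the units of the state.
- get_obs(): the state, without advancing time (a new reading comes with each control period).
- eyes.read_camera(name): name is "scene" or "top" or "wrist"; returns a dict with "frame" (480x640x3 uint8, red, green, blue), "depth" (480x640 float32, m along the optical axis (not along the pixel's ray), 0 where there is no reading), "fx", "fy", "cx", "cy" (pixels), "distortion" ([k1, k2, p1, p2, k3] as OpenCV has them; the pictures are not rectified), "origin" and "rotation" of the camera in the world; the wrist camera has in their place "mount" (4x4, takes a point from camera to tool coordinates, whose origin is the TCP and whose axes are the flange's). Camera axes: x right, y down, z forward; pixel columns grow to the right and rows downward; lengths in m; the calibration is good to about 2 mm. A picture is of the moment at which its call begins: read the wrist's pose just before it.
- env.sign_off(): hands the job in; it is judged then, once.
The state is a dict: "time_s": time; "qpos": joint angles; "joint_velocities": joint speeds; "effort": joint torques, N m; "tool_pos": TCP position; "tool_rot": TCP orientation; "force": force on the tool from outside, world axes, zero at the start; "wrist_torque": the same for the moment, N m; "grip_width": finger opening in m; "grasp_force": force on a finger pad.
Only numpy, scipy, OpenCV 4.12 (cv2) and the standard library are available. Lean on these libraries where they do the work, as an engineer would, in place of code of your own. Each camera call takes 0.05 s, during which the arm holds its last target. There are 200 camera calls.

### The job

Put the terracotta block into the blue carrier tray, then lift the loaded tray as one unit and set it flat in the black-edged nest on the reader's turntable. Then turn the turntable by its red post a quarter turn anticlockwise, all the way to its stop, so that the block faces the reader head, and let go. Set the parts down rather than dropping them, and leave the white spare block, the jar, the bottle and the brush where they are.

Things in the scene. Friction and masses are not known exactly. Their poses are not given: they have to be found in the camera images.
- block: terracotta-coloured fired block, 60 (x) by 40 (y) by 34 (z) mm, about 160 g, lying flat on the work surface; origin at the centre of its underside, z up. Grasp it across its 40 mm width (y).
- carrier: blue plastic open tray, 86 (x) by 58 (y) mm outside, 22 mm high, about 140 g, on the work surface; floor 6 mm thick, pocket 70 (x) by 48 (y) mm, side walls (y) 5 mm and end walls (x) 8 mm thick; origin at the centre of its underside, z up. A block in it stands 18 mm above its rim, its origin 6 mm above the tray's. The tray is the same either way round; grasp it across its 58 mm width (y), the block then lies between the fingers.
- turntable (a joint): angle of the turntable (rad): 0 = loading position, grows anticlockwise seen from above, hard stop at 1.571 (a quarter turn) = reading position, where the nest is next to the reader head. It turns under light friction (about 0.12 N m) and stays where it is left. It starts between 0 and 0.25.
- nest (a point): centre of the nest's floor on the turntable, 32 mm above the work surface; turns with the turntable. The nest is an 96 (x) by 66 (y) mm rectangle for the tray's 86 by 58 mm, inside black edges 7 mm high; the edges on the long sides are only at the corners (a 68 mm gap in the middle of each leaves room for fingers). x is the long axis and points from nest to red post through the pivot, z up.
- post_top (a point): centre of the top of the red upright round post that turns the turntable, 18 mm diameter, 50 mm tall, its top 82 mm above the work surface; 88 mm from the pivot on the side away from the nest.
- pivot (a point): point on the turntable's axis, at the disc's upper face (32 mm above the work surface); the disc is 230 mm in diameter. x points to the red post.
- reader_eye (a point): round window of the reader head, a fixed white housing 70 mm wide, 50 mm deep, 82 mm tall just outside the disc; the window is 55 mm above the work surface and 138 mm from the pivot.
- spare_block: off-white block of the same size as the terracotta one, a bystander; origin at the centre of its underside.
- jar: amber jar with black cap, 72 mm diameter, 75 mm tall, bystander; origin at the centre of its underside.
- bottle: small white bottle with red cap, 48 mm diameter, 100 mm tall, bystander; origin at the centre of its underside.
- brush: brush with a wooden handle lying flat on the work surface, bystander; its length along x.
Mind the look-alikes: they are no part of the job. There is more than one size of the block; the job needs the middle-sized.

How it is judged:
By the outcome, as a careful person would: the job done as asked, in the order asked, and still so for the second after the job is handed in, with the robot touching nothing.
It also fails if it takes over 64 s, if anything falls off the work surface, if the arm or the gripper's body presses on something with over 40 N, if the wrist force passes 120 N, or if a joint passes its speed limit or range.

## Working session

There is one attempt and no reset: what is moved stays moved. The work goes in short steps, Python scripts to look and compute and a tool call to move; the robot and the scene stay as the last step left them, time stands still between calls to the robot, and variables do not carry over. Pictures are saved under pics/ and viewed, at most 10 in all, crops included, and the job is handed in when it is done.

Besides the shell and the picture viewer there is one more tool, called after ">>>" in YAML: its name, and indented under it one key for each argument. servo_tool: Moves the arm, as the interface text tells. Shifts and turns lie within -1 to 1; 1 stands for 300 mm of shift or pi rad of turn. Its arguments: {"type":"object","properties":{"series":{"type":"array"},"grip_force":{"type":"number"}},"required":["series"]}

```bash
mkdir -p pics; ls; cat > h.py <<'E'
import numpy as np, cv2
from scipy.spatial.transform import Rotation as R
from cell import get_obs, eyes, env
def cam(name):
    o=get_obs(); c=eyes.read_camera(name)
    if 'mount' in c:
        T=np.eye(4); T[:3,:3]=toolR(o); T[:3,3]=o['tool_pos']
        M=T@np.array(c['mount']); c['origin']=M[:3,3]; c['rotation']=M[:3,:3]
    c['K']=np.array([[c['fx'],0,c['cx']],[0,c['fy'],c['cy']],[0,0,1]]); c['D']=np.array(c['distortion'])
    c['origin']=np.array(c['origin']); c['rotation']=np.array(c['rotation'])
    return c
def toolR(o): return R.from_euler('xyz',o['tool_rot'],degrees=True).as_matrix()
def rays(c,px):
    u=cv2.undistortPoints(np.array(px,float).reshape(-1,1,2),c['K'],c['D']).reshape(-1,2)
    return np.c_[u,np.ones(len(u))]@c['rotation'].T
def plane(c,px,z):
    d=rays(c,px); return c['origin']+d*((z-c['origin'][2])/d[:,2])[:,None]
def dpts(c,px):
    px=np.array(px,int).reshape(-1,2)
    z=c['depth'][px[:,1],px[:,0]]
    return c['origin']+rays(c,px)*z[:,None]
def save(c,n): cv2.imwrite('pics/'+n,cv2.cvtColor(c['frame'],cv2.COLOR_RGB2BGR))
E
python3 - <<'E'
from h import *
print(get_obs())
for n in ('scene','top'):
    c=cam(n); save(c,n+'0.png'); print(n,c['origin'],c['rotation'].round(3),c['fx'],c['D'])
E
```

```text
pics
{'time_s': 0.0, 'qpos': array([63.88992077, 18.43781523, -4.01529937, 83.17614718,  1.29730081,
       78.54076787, -3.2604861 ]), 'joint_velocities': array([ 0.08017022,  0.03573932,  0.1344143 , -0.06313856, -0.05830804,
        0.02349248, -0.04972668]), 'effort': array([-1.17295775e-03, -4.91291177e+01, -4.04220382e-01, -3.12532675e+01,
       -6.38803560e-02,  4.37011337e-02,  1.54661639e-04]), 'tool_pos': array([ 0.29394811, -0.57910503,  0.2214647 ]), 'tool_rot': array([-1.79890642e+02,  8.16969418e-03,  2.69196171e+01]), 'force': array([-0.70088056, -0.08532016, -0.01736939]), 'wrist_torque': array([0.01462646, 0.02127783, 0.0379839 ]), 'grasp_force': 0.0, 'grip_width': 0.08688654980469122}
scene [ 1.09145788 -0.16333727  0.8095906 ] [-1.42627e+02  8.00000e-03  6.85140e+01] 433.7109001226763 [-0.04284381  0.          0.          0.          0.        ]
top [0.43465284 0.03416537 1.23450914] [-173.182    0.789  -90.286] 498.56014220466267 [-0.14109434  0.          0.          0.          0.        ]
```

View pics/top0.png

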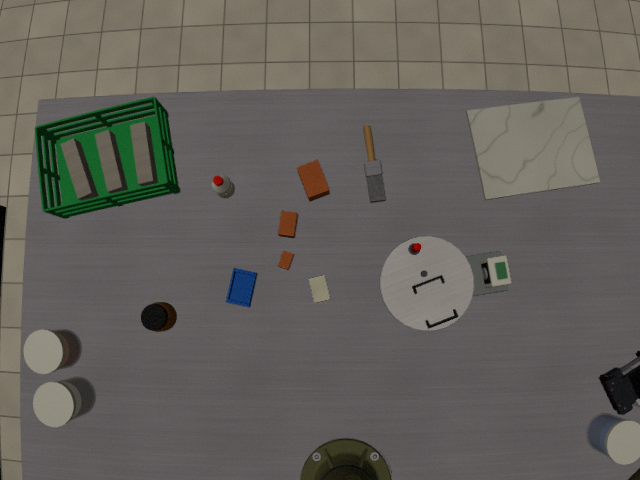

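View pics/scene0.png

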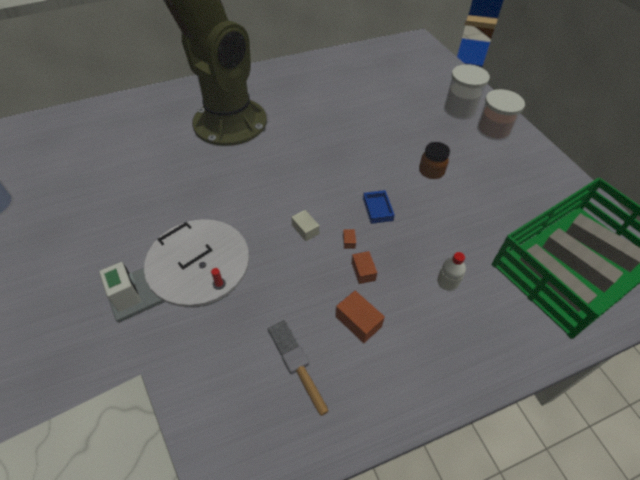

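Top view: there are three terracotta blocks, large (313,180), middle (288,224) and small (286,260). The tray is at (241,288), the turntable pivot at (424,274), the post at (415,248), the nest around (435,301) and the reader at (497,271). The spare block at (319,289) is off-white. The scene view agrees: middle block at (364,266), tray at (379,206). I'll measure all three blocks next to confirm which is the middle one.

```bash
sed -i "s/^    c\['origin'\]=np.array(c\['origin'\]); .*/    c['origin']=np.array(c['origin']); r=np.array(c['rotation']); c['rotation']=r if r.ndim==2 else R.from_euler('xyz',r,degrees=True).as_matrix()/" h.py
cat >> h.py <<'E'
RNG={'terra':[((0,130,70),(14,255,255))],'blue':[((105,150,40),(130,255,255))],'red':[((0,200,90),(4,255,255)),((174,200,90),(180,255,255))]}
def blobs(c,col,amin=40):
    h=cv2.cvtColor(c['frame'],cv2.COLOR_RGB2HSV); m=0
    for a,b in RNG[col]: m=m|cv2.inRange(h,a,b)
    m=cv2.morphologyEx(m,cv2.MORPH_OPEN,np.ones((2,2),np.uint8))
    cs,_=cv2.findContours(m,cv2.RETR_EXTERNAL,cv2.CHAIN_APPROX_NONE)
    return [k.reshape(-1,2) for k in sorted(cs,key=cv2.contourArea,reverse=True) if cv2.contourArea(k)>amin]
def rect(p):
    """min-area rect of world points: centre, long, short, yaw of the long axis"""
    (x,y),(w,h),a=cv2.minAreaRect((p[:,:2]*1000).astype(np.float32))
    if w<h: w,h,a=h,w,a+90
    return np.round([x/1000,y/1000,w,h,(a+90)%180-90],4)
def tri(c1,p1,c2,p2):
    a=rays(c1,[p1])[0]; b=rays(c2,[p2])[0]
    s=np.linalg.lstsq(np.c_[a,-b],c2['origin']-c1['origin'],rcond=None)[0]
    P,Q=c1['origin']+a*s[0],c2['origin']+b*s[1]; return (P+Q)/2,np.linalg.norm(P-Q)
E
python3 - <<'E'
from h import *
t=cam('top')
s=cam('scene')
for c,n in ((t,'top'),(s,'scene')):
  for col,z in (('terra',.03),('blue',.022),('red',.08)):
    for k in blobs(c,col,25):
        cen=k.mean(0); P=dpts(c,[cen])[0]
        print(n,col,cen.round(1),cv2.contourArea(k),'depthpt',P.round(3),'rect',rect(plane(c,k,z)))
piv=plane(t,[(424,274)],.032); print('pivot',piv, dpts(t,[(424,274),(440,256),(470,380),(497,271)]).round(3))
im=cv2.cvtColor(t['frame'],cv2.COLOR_RGB2BGR)
a=cv2.resize(im[140:320,210:350],None,fx=3,fy=3,interpolation=cv2.INTER_CUBIC)
b=cv2.resize(im[225:340,370:520],None,fx=2.6,fy=2.6,interpolation=cv2.INTER_CUBIC)
o=np.zeros((540,420+390,3),np.uint8); o[:,:420]=a; o[:b.shape[0],420:420+b.shape[1]]=b
cv2.imwrite('pics/crop.png',o[:,:800])
E
```

```text
top terra [313.6 179.8] 683.0 depthpt [0.738 0.074 0.046] rect [7.41500e-01 7.31000e-02 8.28949e+01 5.64952e+01 2.04822e+01]
top terra [288.2 224.2] 344.5 depthpt [0.629 0.135 0.038] rect [ 0.6299  0.135  58.8527 39.3318 -8.5562]
top terra [286.5 260.6] 156.0 depthpt [0.542 0.14  0.028] rect [  0.5396   0.1393  40.3191  26.5918 -20.4753]
top terra [218.3 181. ] 51.5 depthpt [0.722 0.295 0.102] rect [ 0.7404  0.312  22.2447 21.2165 45.0914]
top terra [417.2 247.6] 31.0 depthpt [ 0.565 -0.17   0.082] rect [  0.57    -0.1799  18.599   16.1996 -34.8663]
top blue [241.7 287.4] 750.0 depthpt [ 0.477  0.255 -0.002] rect [  0.4745   0.2491  84.3119  58.3719 -12.2915]
top red [218.5 181. ] 45.0 depthpt [0.722 0.295 0.102] rect [ 0.7278  0.2992 19.9296 17.0463  1.5351]
top red [418.  247.5] 28.0 depthpt [ 0.565 -0.172  0.083] rect [ 0.5643 -0.1725 14.2738 11.7602 89.5938]
scene terra [362.7 315.9] 1031.5 depthpt [0.752 0.076 0.046] rect [7.43800e-01 8.00000e-02 9.08294e+01 6.17575e+01 2.05828e+01]
scene terra [365.1 265.2] 366.5 depthpt [0.638 0.139 0.033] rect [ 0.6369  0.1396 60.59   38.6544 -8.3123]
scene terra [350.2 237.5] 121.0 depthpt [0.549 0.145 0.022] rect [  0.5555   0.1412  38.3755  22.8798 -24.1461]
scene terra [460.4 257.7] 57.5 depthpt [0.73  0.301 0.099] rect [  0.6968   0.3451  25.634   20.1628 -58.9392]
scene blue [474.3  52.1] 555.5 depthpt [-0.742  1.548 -0.462] rect [-4.410000e-02  8.932000e-01  1.671828e+02  9.416570e+01 -4.271520e+01]
scene blue [378.7 203.2] 472.0 depthpt [0.465 0.262 0.006] rect [  0.4851   0.2517  85.6969  55.491  -11.8762]
scene blue [486.9   7.5] 435.0 depthpt [-0.643  1.446 -0.155] rect [ -0.3251   1.1575 181.8561 115.864  -40.7695]
pivot [[ 0.50498235 -0.19403411  0.032     ]] [[ 0.504 -0.192  0.041]
 [ 0.549 -0.235  0.029]
 [ 0.243 -0.311 -0.003]
 [ 0.507 -0.356  0.09 ]]
```

View pics/crop.png

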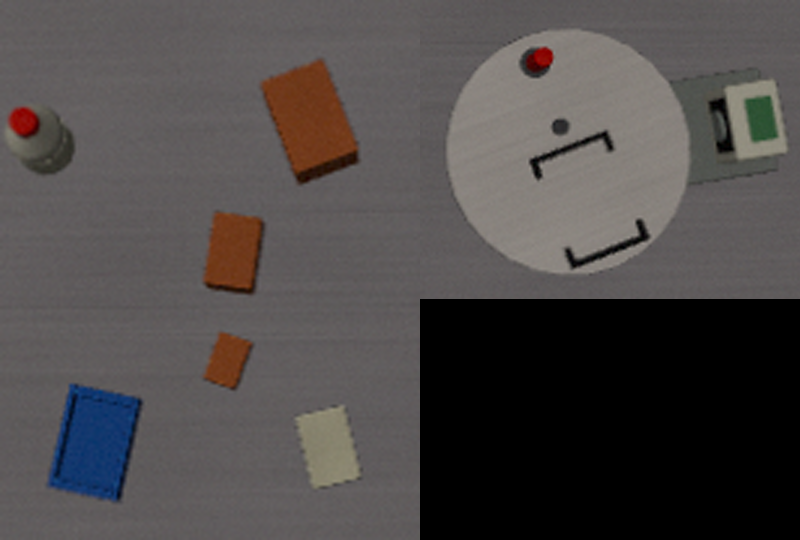

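The middle block at top-view (288,224) measures 59 x 39 mm, which matches 60 x 40. The large one (313,180) is 83 x 56 and the small one (286,260) is 40 x 27. The off-white one (319,289) is the spare. I'm going to hover over the middle block.

>>> servo_tool:
  series:
    - [[0.69,-0.54,-0.05,0,0,0,1],[0.69,-0.54,-0.05,0,0,0,1],[0.69,-0.54,-0.05,0,0,0,1],[0.69,-0.54,-0.05,0,0,0,1],[0.69,-0.54,-0.05,0,0,0,1],[0.69,-0.54,-0.05,0,0,0,1],[0.69,-0.54,-0.05,0,0,0,1]]

```text
time_s: 0.78
tool_pos: [0.4093, -0.3344, 0.2383]
tool_rot: [-180.0, -0.2, 27.4]
force: [0.9, 0.8, 0.1]
grip_width: 0.0871
grasp_force: 0.0
```

>>> servo_tool:
  series:
    - [[0.69,-0.54,-0.05,0,0,0,1],[0.69,-0.54,-0.05,0,0,0,1],[0.69,-0.54,-0.05,0,0,0,1],[0.69,-0.54,-0.05,0,0,0,1],[0.69,-0.54,-0.05,0,0,0,1],[0.69,-0.54,-0.05,0,0,0,1],[0.69,-0.54,-0.05,0,0,0,1]]

```text
time_s: 1.37
tool_pos: [0.519, -0.0954, 0.2533]
tool_rot: [-179.9, -0.2, 27.4]
force: [-0.1, 1.0, 0.0]
grip_width: 0.087
grasp_force: 0.0
```

>>> servo_tool:
  series:
    - [[0.65,-0.54,0,0,0,0.197,1],[0.65,-0.54,0,0,0,0.197,1],[0.65,-0.54,0,0,0,0.197,1],[0.65,-0.54,0,0,0,0.197,1],[0.65,-0.54,0,0,0,0.197,1],[0.65,-0.54,0,0,0,0.197,1],[0.65,-0.54,0,0,0,0.197,1],[0.65,-0.54,0,0,0,0.197,1],[0.65,-0.54,0,0,0,0.197,1],[0.65,-0.54,0,0,0,0.197,1]]

```text
time_s: 2.2
tool_pos: [0.6172, 0.1286, 0.2521]
tool_rot: [179.9, 0.0, -8.6]
force: [-0.6, -1.7, 0.3]
grip_width: 0.087
grasp_force: 0.0
```

```bash
python3 - <<'E'
from h import *
o=get_obs(); print(o['time_s'],o['tool_pos'],o['tool_rot'],o['qpos'].round(1),o['joint_velocities'].round(1))
c=cam('wrist'); save(c,'w1.png'); print(c['origin'],c['rotation'].round(2))
for col,z in (('terra',.034),('blue',.022)):
  for k in blobs(c,col,200):
    cen=k.mean(0); print(col,cen.round(0),dpts(c,[cen]).round(3),rect(plane(c,k,z)))
E
```

```text
2.2 [0.61716012 0.12857578 0.25205169] [ 1.79932994e+02  3.85914570e-02 -8.55304578e+00] [  12.5   18.4  -33.9   82.6   10.3   82.1 -120.1] [ 1.3 -0.9  0.8  0.5 -0.  -0.1 -0.1]
[0.69734256 0.11686783 0.41466715] [[-0.15 -0.95 -0.29]
 [-0.99  0.14  0.04]
 [ 0.    0.29 -0.96]]
terra [360.  72.] [[0.744 0.076 0.049]] [7.43700e-01 7.47000e-02 8.56554e+01 5.96537e+01 2.06067e+01]
terra [314. 194.] [[0.636 0.138 0.036]] [ 0.6341  0.1378 58.4944 39.4111 -8.5809]
terra [321. 269.] [[0.547 0.143 0.025]] [  0.5497   0.1423  39.5001  26.0308 -19.8098]
terra [108. 127.] [[0.728 0.295 0.101]] [ 0.7338  0.3325 35.5585 25.1942 80.9907]
terra [620. 218.] [[ 0.573 -0.162  0.069]] [ 0.5604 -0.1905 56.2414 18.6739 64.3958]
blue [251. 316.] [[0.49  0.242 0.006]] [  0.4982   0.2376  41.8397  37.8988 -13.7898]
```

View pics/w1.png

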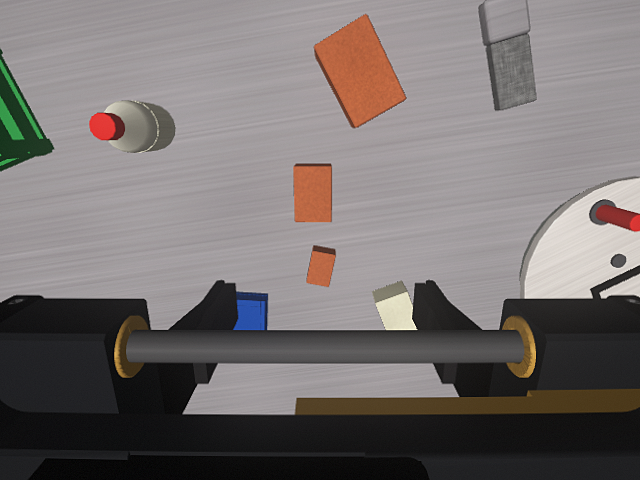

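The wrist view shows the middle block at (313,193), with its yaw matching the tool. The small one is at (321,268) and the large one at (360,72). Going down to grasp it high, with the fingertips about 19 mm up so they stay clear of the tray rim later.

>>> servo_tool:
  series:
    - [[0.05,-0.036,0.6,0,0,0,1],[0.05,-0.036,0.6,0,0,0,1],[0.05,-0.036,0.6,0,0,0,1],[0.05,-0.036,0.6,0,0,0,1],[0.05,-0.036,0.6,0,0,0,1],[0.05,-0.036,0.7,0,0,0,1],[0.05,-0.036,0.74,0,0,0,1],[0.05,-0.036,0.775,0,0,0,1],[0.05,-0.036,0.775,0,0,0,1],[0.05,-0.036,0.775,0,0,0,1]]

```text
time_s: 3.08
tool_pos: [0.6345, 0.1376, 0.0213]
tool_rot: [-180.0, -0.1, -8.6]
force: [0.8, -0.1, 0.7]
grip_width: 0.0872
grasp_force: 0.0
```

```bash
python3 - <<'E'
from h import *
t=cam('top'); s=cam('scene'); o=get_obs(); print(o['tool_pos'],o['tool_rot'],o['force'],o['qpos'].round(1))
# nest / pivot from top and scene: disc = bright low-sat blob, nest = dark brackets within it
out={}
for c,n,p in ((t,'top',(440,270)),(s,'scene',(225,275))):
    hsv=cv2.cvtColor(c['frame'],cv2.COLOR_RGB2HSV); print(n,'disc hsv',hsv[p[1],p[0]],'bg',hsv[p[1]+90,p[0]])
    thr=(int(hsv[p[1],p[0],2])+int(hsv[p[1]+90,p[0],2]))//2
    m=((hsv[...,2]>thr)&(hsv[...,1]<60)).astype(np.uint8)
    m=cv2.morphologyEx(m,cv2.MORPH_OPEN,np.ones((3,3),np.uint8))
    cs,_=cv2.findContours(m,cv2.RETR_EXTERNAL,cv2.CHAIN_APPROX_NONE)
    k=[q for q in cs if cv2.pointPolygonTest(q,p,False)>=0]
    if not k: print('no disc'); continue
    k=cv2.convexHull(k[0]).reshape(-1,2)
    P=plane(c,k,.032); e=cv2.fitEllipse((P[:,:2]*1000).astype(np.float32)); print('disc',np.round(e[0],1),np.round(e[1],1))
    d=(hsv[...,2]<70).astype(np.uint8); mk=np.zeros_like(d); cv2.fillPoly(mk,[k],1); d&=mk
    nl,lab,st,cen=cv2.connectedComponentsWithStats(d)
    for i in range(1,nl):
        if st[i,4]<15: continue
        ys,xs=np.where(lab==i); print(' dark',cen[i].round(1),st[i,4],rect(plane(c,np.c_[xs,ys],.039)))
    for k in blobs(c,'red',20): print(' red',k.mean(0).round(1),rect(plane(c,k,.082)))
E
```

```text
[0.63515451 0.13813873 0.02222222] [-179.94802988   -0.18457298   -8.5572615 ] [ 0.13866187 -0.02509895 -0.96142375] [   9.1   30.9  -30.8   94.    17.8   59.8 -125.6]
top disc hsv [ 14  19 145] bg [165  10 102]
disc [ 484.2 -200.6] [226.9 228.2]
 dark [413.  250.1] 48 [ 0.5641 -0.1675 25.5736 19.1078 44.0566]
 dark [423.4 273.2] 28 [ 0.5058 -0.1915 12.1456 12.1278 88.563 ]
 dark [426.9 282.4] 97 [  0.481   -0.2015  77.3944  18.6628 -69.4908]
 dark [442.6 320. ] 102 [  0.3968  -0.2325  77.0199  18.1795 -69.1872]
 red [218.5 181.1] [ 0.7272  0.2987 19.8913 17.0167  1.5356]
 red [418.  247.6] [ 0.5629 -0.1721 14.1788 14.109  -1.5249]
scene disc hsv [ 30   5 158] bg [108  11 120]
disc [ 486.2 -198.7] [225.8 227.6]
 dark [172.8 231.8] 76 [  0.4019  -0.2311  73.7962  16.8661 -70.3248]
 dark [196.  257.8] 94 [  0.486   -0.1994  74.383   18.0391 -69.2634]
```

The brackets give the nest centre at about (0.441, -0.216) with yaw 20.3°, and the pivot at about (0.485, -0.200). The fingers straddle the block, so I'm closing the gripper.

>>> servo_tool:
  series:
    - [[0,0,0.01,0,0,0,0.3],[0,0,0.01,0,0,0,0.3],[0,0,0.01,0,0,0,0.3],[0,0,0.01,0,0,0,0.3],[0,0,0.01,0,0,0,0.3],[0,0,0.01,0,0,0,0.3],[0,0,0.01,0,0,0,0.3],[0,0,0.01,0,0,0,0.3],[0,0,0.01,0,0,0,0.3],[0,0,0.01,0,0,0,0.3]]
  grip_force: 25

```text
time_s: 4.02
tool_pos: [0.6337, 0.138, 0.017]
tool_rot: [-180.0, -0.0, -8.5]
force: [-0.5, 0.3, -0.4]
grip_width: 0.04
grasp_force: 25.0
```

>>> servo_tool:
  series:
    - [[0,0,-0.15,0,0,0,0.3],[0,0,-0.3,0,0,0,0.3],[-0.35,-0.15,-0.6,0,0,0.02,0.3],[-0.35,-0.15,-0.6,0,0,0.02,0.3],[-0.35,-0.15,-0.6,0,0,0.02,0.3],[-0.35,-0.15,-0.6,0,0,0.02,0.3],[-0.717,-0.304,-0.6,0,0,0.02,0.3],[-0.717,-0.304,-0.6,0,0,0.02,0.3],[-0.717,-0.304,-0.6,0,0,0.02,0.3],[-0.717,-0.304,-0.6,0,0,0.02,0.3],[-0.717,-0.304,-0.6,0,0,0.02,0.3],[-0.717,-0.304,-0.6,0,0,0.02,0.3]]

```text
time_s: 5.02
tool_pos: [0.4349, 0.2594, 0.1971]
tool_rot: [180.0, -0.1, -12.1]
force: [0.5, -0.4, -1.6]
grip_width: 0.0399
grasp_force: 25.0
```

```bash
python3 - <<'E'
from h import *
o=get_obs(); print(o['time_s'],o['tool_pos'],o['tool_rot'],o['qpos'].round(1),o['grip_width'])
c=cam('wrist'); save(c,'w2.png')
for col,z in (('terra',.22),('blue',.022)):
  for k in blobs(c,col,300):
    cen=k.mean(0); print(col,cen.round(0),cv2.contourArea(k),dpts(c,[cen]).round(3),rect(plane(c,k,z)))
E
```

```text
5.0167 [0.4348981  0.25944816 0.19705664] [ 1.79955753e+02 -6.33219467e-02 -1.21437588e+01] [   5.6    4.   -40.8  104.     2.8   73.  -138. ] 0.03989453359161639
terra [327. 282.] 7752.0 [[0.453 0.255 0.215]] [  0.4528   0.2553  42.2608  38.14   -12.1882]
terra [428.  69.] 1737.0 [[0.546 0.145 0.023]] [  0.5268   0.2024  17.7377  12.6678 -20.4383]
terra [139. 273.] 866.5 [[0.43  0.434 0.053]] [ 0.4751  0.3291 29.3454 16.1391 53.0676]
terra [326. 368.] 735.0 [[0.41  0.265 0.215]] [ 0.4134  0.2638 37.5557  4.8056 77.7962]
blue [322. 170.] 5663.5 [[0.479 0.252 0.007]] [  0.4788   0.2524  84.6404  57.3025 -12.1733]
```

View pics/w2.png

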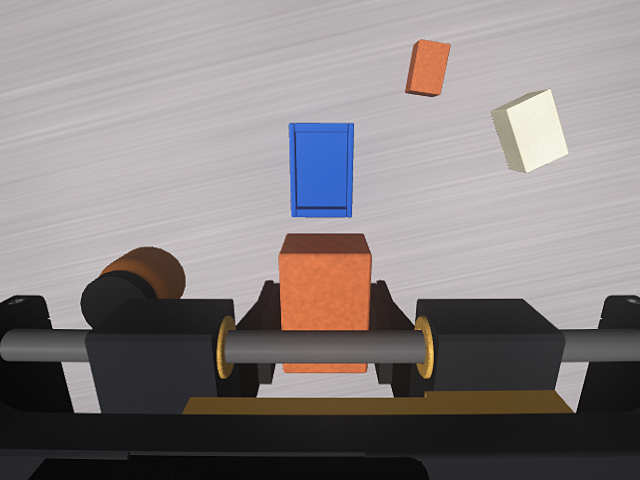

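The wrist view shows the tray at (322,170), straight ahead and aligned. The held block's top face spans rows 253–372. Next I'll work out the block's offset in the grip and triangulate the rim height from two views.

```bash
python3 - <<'E'
from h import *
c=cam('wrist'); o=get_obs(); p=np.array(o['tool_pos']); Rt=toolR(o)
P=plane(c,[(325,253),(325,372.5),(280,300),(371,300)],.2145); print('block top in tool mm',((P-p)@Rt*1000).round(1))
t=cam('top')
def corners(c):
    k=cv2.boxPoints(cv2.minAreaRect(blobs(c,'blue',300)[0])); 
    w=plane(c,k,.02); a=np.argsort(np.arctan2(w[:,1]-w[:,1].mean(),w[:,0]-w[:,0].mean())); return k[a]
a,b=corners(t),corners(c)
for i in range(4):
    q,e=tri(t,a[i],c,b[i]); print(q.round(4),round(e*1000,1))
E
```

```text
block top in tool mm [[ 31.2  -0.1 -17.7]
 [-28.3  -0.1 -17.7]
 [  9.3 -19.9 -17.7]
 [  9.3  20.1 -17.7]]
[0.4475 0.2251 0.0647] 21.0
[ 0.5123  0.2147 -0.0046] 3.2
[ 0.5254  0.2739 -0.0078] 2.8
[0.4628 0.2715 0.1038] 15.7
```

```bash
python3 - <<'E'
from h import *
c=cam('wrist'); t=cam('top'); t['frame']=cv2.cvtColor(cv2.imread('pics/top0.png'),cv2.COLOR_BGR2RGB)
def corners(c):
    k=cv2.boxPoints(cv2.minAreaRect(blobs(c,'blue',300)[0])); 
    w=plane(c,k,.02); a=np.argsort(np.arctan2(w[:,1]-w[:,1].mean(),w[:,0]-w[:,0].mean())); return k[a]
a,b=corners(t),corners(c); Q=np.array([tri(t,a[i],c,b[i])[0] for i in range(4)]); print(Q.round(4),Q.mean(0))
print('rim depth', dpts(c,[(292,170),(350,170),(322,212)]).round(4))
E
```

```text
[[ 0.4267  0.232   0.0064]
 [ 0.5122  0.2148 -0.002 ]
 [ 0.5253  0.2738 -0.007 ]
 [ 0.4388  0.293  -0.0028]] [ 0.47576325  0.25340638 -0.00136146]
rim depth [[0.4871 0.2783 0.0232]
 [0.4757 0.2265 0.0223]
 [0.4427 0.26   0.0221]]
```

>>> servo_tool:
  series:
    - [[0.144,-0.007,0.2,0,0,0,0.3],[0.144,-0.007,0.2,0,0,0,0.3],[0.144,-0.007,0.49,0,0,0,0.3],[0.144,-0.007,0.49,0,0,0,0.3],[0.144,-0.007,0.49,0,0,0,0.3],[0.144,-0.007,0.49,0,0,0,0.3],[0.144,-0.007,0.49,0,0,0,0.3],[0.144,-0.007,0.49,0,0,0,0.3]]

```text
time_s: 5.93
tool_pos: [0.4792, 0.2543, 0.0529]
tool_rot: [-179.8, -0.2, -12.1]
force: [-0.0, -0.3, -0.4]
grip_width: 0.0397
grasp_force: 25.0
```

```bash
python3 - <<'E'
from h import *
o=get_obs(); print(o['tool_pos'],o['tool_rot'],o['force'])
c=cam('wrist'); p=np.array(o['tool_pos']); Rt=toolR(o)
for k in blobs(c,'blue',100)[:3]:
    P=(plane(c,k,.022)-p)@Rt*1000; print('tray tool-frame mm x',P[:,0].min().round(1),P[:,0].max().round(1),'y',P[:,1].min().round(1),P[:,1].max().round(1))
for k in blobs(c,'terra',1000)[:1]:
    P=(plane(c,k,p[2]+.017)-p)@Rt*1000; print('block y',P[:,1].min().round(1),P[:,1].max().round(1),P[:,0].max().round(1))
E
```

```text
[0.47924905 0.25425757 0.05291417] [-179.84050364   -0.22838888  -12.14062252] [-0.04440672 -0.27834652 -0.43455911]
tray tool-frame mm x -3.5 43.3 y -27.2 30.3
block y -19.6 20.2 36.0
```

>>> servo_tool:
  series:
    - [[-0.004,0.005,0,0,0,0,0.3],[-0.004,0.005,0.02,0,0,0,0.3],[-0.004,0.005,0.04,0,0,0,0.3],[-0.004,0.005,0.06,0,0,0,0.3],[-0.004,0.005,0.075,0,0,0,0.3],[-0.004,0.005,0.085,0,0,0,0.3],[-0.004,0.005,0.09,0,0,0,0.3],[-0.004,0.005,0.09,0,0,0,0.3],[-0.004,0.005,0.09,0,0,0,0.3]]

```text
time_s: 6.73
tool_pos: [0.4756, 0.2518, 0.023]
tool_rot: [180.0, 0.0, -12.1]
force: [-1.3, -0.9, 0.5]
grip_width: 0.0399
grasp_force: 25.0
```

>>> servo_tool:
  series:
    - [[0,0,0.003,0,0,0,0.3],[0,0,0.005,0,0,0,0.3],[0,0,0.005,0,0,0,0.3]]

```text
time_s: 6.98
tool_pos: [0.4755, 0.2518, 0.0229]
tool_rot: [179.9, 0.0, -12.1]
force: [-5.2, -3.6, 12.6]
grip_width: 0.0398
grasp_force: 25.0
```

```bash
python3 - <<'E'
from h import *
for i in range(3):
    o=get_obs(); c=cam('wrist'); print(o['tool_pos'].round(4),o['force'].round(2))
p=np.array(o['tool_pos']); Rt=toolR(o)
k=blobs(c,'blue',100)[0]; P=(plane(c,k,.022)-p)@Rt*1000; print('tray x',P[:,0].max(),'y',P[:,1].min(),P[:,1].max())
print('block top z',dpts(c,[(327,270),(327,290)]).round(4))
E
```

```text
[0.4755 0.2518 0.0229] [-5.18 -3.56 12.63]
[0.4756 0.2519 0.0229] [-3.78 -2.74 12.2 ]
[0.4756 0.2518 0.0229] [-5.3  -3.01 12.72]
tray x 46.37500398318685 y -30.48086396535473 27.039238362764042
block top z [[0.4988 0.246  0.041 ]
 [0.4894 0.248  0.0403]]
```

Block seated: its top is at 40 mm and there is 12 N of floor contact. I'm opening fully over the rim, then going down around the tray and gripping it.

>>> servo_tool:
  series:
    - [[0,0,-0.004,0,0,0,0.5],[0,0,-0.004,0,0,0,1],[0,0,-0.004,0,0,0,1],[0,0,-0.004,0,0,0,1],[0,0,-0.004,0,0,0,1],[0,0,-0.004,0,0,0,1],[0,0,-0.004,0,0,0,1],[0,0,-0.004,0,0,0,1]]

```text
time_s: 7.8
tool_pos: [0.4756, 0.2518, 0.0226]
tool_rot: [180.0, 0.0, -12.1]
force: [-0.2, 0.4, 0.8]
grip_width: 0.0816
grasp_force: 0.0
```

```bash
python3 - <<'E'
from h import *
o=get_obs(); c=cam('wrist'); print(o['tool_pos'].round(4),o['force'].round(2),o['grip_width'])
p=np.array(o['tool_pos']); Rt=toolR(o)
for k in blobs(c,'blue',100)[:3]: P=(plane(c,k,.022)-p)@Rt*1000; print('tray x',P[:,0].min(),P[:,0].max(),'y',P[:,1].min(),P[:,1].max())
k=blobs(c,'terra',1000)[0]; P=(plane(c,k,.040)-p)@Rt*1000; print('block',P.min(0),P.max(0))
save(c,'w3.png')
E
```

```text
[0.4756 0.2518 0.0226] [-0.24  0.43  0.75] 0.08162278758863098
tray x -16.241154891820926 45.995153023338354 y -30.518944404285747 27.00779983782332
block [ 70.87689687  59.79567708 -17.42283567] [109.50303438  95.70725059 -17.41557478]
```

View pics/w3.png

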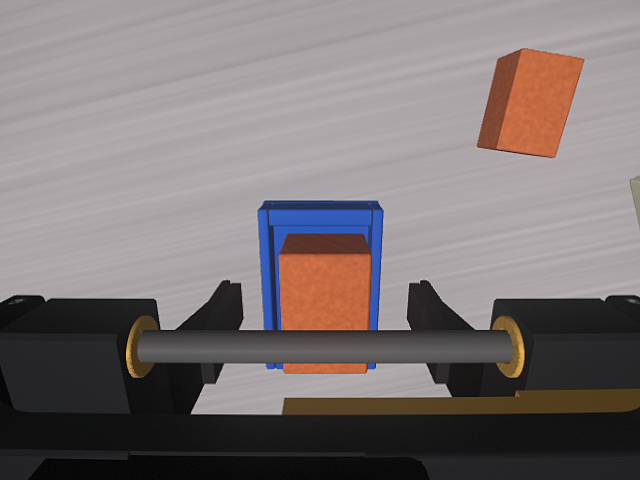

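The block lies flat in the tray pocket (block at 325,310; tray at 320,285), with the fingers clear on both sides.

>>> servo_tool:
  series:
    - [[0,-0.005,0.01,0,0,0,1],[0,-0.005,0.03,0,0,0,1],[0,-0.005,0.05,0,0,0,1],[0,-0.005,0.06,0,0,0,1],[0,-0.005,0.06,0,0,0,1],[0,-0.005,0.06,0,0,0,0.5],[0,-0.005,0.06,0,0,0,0.5],[0,-0.005,0.06,0,0,0,0.5],[0,-0.005,0.06,0,0,0,0.5],[0,-0.005,0.06,0,0,0,0.5],[0,-0.005,0.06,0,0,0,0.5],[0,-0.005,0.06,0,0,0,0.5]]
  grip_force: 30

```text
time_s: 8.85
tool_pos: [0.4762, 0.2534, 0.0049]
tool_rot: [-180.0, -0.0, -12.1]
force: [0.3, 0.6, -0.3]
grip_width: 0.0582
grasp_force: 30.0
```

Tray gripped at 58 mm. Lifting it and carrying it to a hover just before the nest.

>>> servo_tool:
  series:
    - [[0,0,-0.05,0,0,0,0.5],[0,0,-0.15,0,0,0,0.5],[0,0,-0.28,0,0,0,0.5],[0,0,-0.4,0,0,0,0.5],[0.04,0.1,-0.5,0,0,0,0.5],[0.08,0.2,-0.58,0,0,0,0.5],[0.12,0.3,-0.65,0,0,0,0.5],[0.15,0.4,-0.65,0,0,0,0.5],[0.18,0.5,-0.65,0,0,0,0.5],[0.21,0.6,-0.65,0,0,0,0.5],[0.24,0.68,-0.65,0,0,0,0.5],[0.24,0.743,-0.65,0,0,0,0.5]]

```text
time_s: 9.85
tool_pos: [0.4996, 0.0166, 0.199]
tool_rot: [179.9, 0.0, -12.3]
force: [-0.0, -0.3, -3.8]
grip_width: 0.0576
grasp_force: 30.0
```

>>> servo_tool:
  series:
    - [[0,0.1,0,0,0,-0.02,0.5],[-0.02,0.2,0,0,0,-0.05,0.5],[-0.04,0.3,0,0,0,-0.08,0.5],[-0.06,0.4,0,0,0,-0.11,0.5],[-0.08,0.5,0,0,0,-0.14,0.5],[-0.1,0.6,0,0,0,-0.17,0.5],[-0.12,0.7,0,0,0,-0.18,0.5],[-0.14,0.8,0,0,0,-0.18,0.5],[-0.15,0.86,0,0,0,-0.18,0.5],[-0.15,0.888,0,0,0,-0.18,0.5],[-0.15,0.888,0,0,0,-0.18,0.5],[-0.15,0.888,0,0,0,-0.18,0.5]]

```text
time_s: 10.85
tool_pos: [0.3998, -0.2296, 0.1993]
tool_rot: [-179.9, -0.0, 20.3]
force: [0.3, 0.5, -3.5]
grip_width: 0.058
grasp_force: 30.0
```

```bash
python3 - <<'E'
from h import *
o=get_obs(); print(o['time_s'],o['tool_pos'].round(4),o['tool_rot'].round(2),o['qpos'].round(1),o['grip_width'])
c=cam('wrist'); save(c,'w4.png'); p=np.array(o['tool_pos']); Rt=toolR(o)
hsv=cv2.cvtColor(c['frame'],cv2.COLOR_RGB2HSV)
d=(hsv[...,2]<60).astype(np.uint8); nl,lab,st,cen=cv2.connectedComponentsWithStats(d)
for i in range(1,nl):
    if st[i,4]<60 or st[i,1]+st[i,3]>300: continue
    ys,xs=np.where(lab==i); print(' dark',st[i],rect(plane(c,np.c_[xs,ys],.039)))
for k in blobs(c,'blue',100)[:2]: P=(plane(c,k,p[2]+.017)-p)@Rt*1000; print('tray tool',P.min(0).round(1),P.max(0).round(1))
for k in blobs(c,'red',50)[:2]: print('red',k.mean(0),rect(plane(c,k,.082)))
E
```

```text
10.85 [ 0.3998 -0.2296  0.1993] [-1.7992e+02 -1.0000e-02  2.0290e+01] [ 39.3  -3.4 -12.2 110.1  -0.8  73.2 -42.3] 0.05802942048464321
 dark [283 110  91   7  98] [  0.49    -0.1994  75.8248   4.7999 -69.7051]
 dark [473 121  44  65 983] [ 0.5108 -0.3458 55.669  22.5478  8.9593]
tray tool [ -5.8 -23.3 -17. ] [ 45.9  29.5 -17. ]
tray tool [ -5.8 -28.3 -17. ] [ 45.9 -23.6 -17. ]
```

View pics/w4.png

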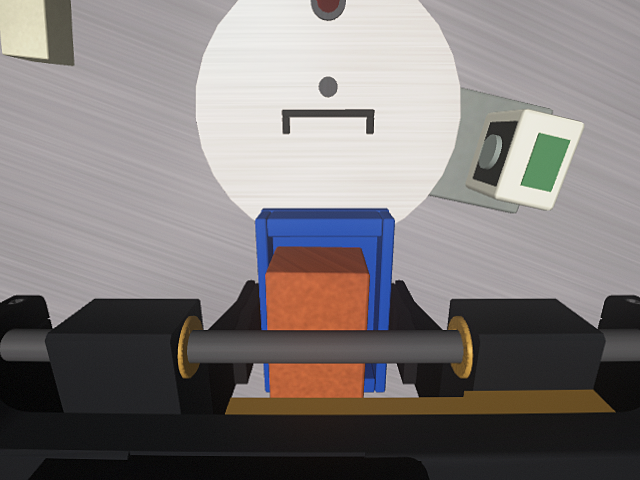

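The wrist view shows the pivot-side bracket at (283–374, 110–134) square to the tool, and the post at (327,5). The tray is held with the block inside.

```bash
python3 - <<'E'
from h import *
o=get_obs(); c=cam('wrist'); p=np.array(o['tool_pos']); Rt=toolR(o); print(p.round(4))
v=cv2.cvtColor(c['frame'],cv2.COLOR_RGB2HSV)[...,2]
print('col 330 rows 203-245',v[203:245,330]); print('col 330 bracket',v[104:122,330])
f=lambda px,z: ((plane(c,px,z)-p)@Rt*1000)[:,:2].round(1)
print('rim rows 209..237',f([(330,209),(330,218),(330,237)],p[2]+.017))
print('bracket',f([(283,120),(374,120),(328,110),(328,117)],.039))
print('depth floor',dpts(c,[(328,150),(328,125),(250,110),(328,113)]).round(4))
d=rect(f([tuple(q) for q in np.argwhere(v<60)[:1]],.039)) if 0 else 0
E
```

```text
[ 0.4002 -0.229   0.1995]
col 330 rows 203-245 [235 235 232 236 214 137  98 141 121 104 107 109 110 109 103 126 169 183
 182 181 182 182 180 180 179 180 179 178 179 178 179 179 160 142 170 180
 179 178 177 177 179 178]
col 330 bracket [230 229 230 230 240 235  69  66  71  70  70  67  52 154 247 237 236 234]
rim rows 209..237 [[50.1  2.4]
 [46.3  2.4]
 [38.2  2.5]]
bracket [[ 89.4 -35. ]
 [ 89.4  42.1]
 [ 97.4   3.1]
 [ 91.8   3.1]]
depth floor [[ 0.4616 -0.2095  0.0322]
 [ 0.4814 -0.2021  0.0315]
 [ 0.4697 -0.1351  0.0333]
 [ 0.4902 -0.1987  0.0406]]
```

>>> servo_tool:
  series:
    - [[0.06,0.01,0.1,0,0,0,0.5],[0.138,0.01,0.2,0,0,0,0.5],[0.138,0.01,0.3,0,0,0,0.5],[0.138,0.01,0.38,0,0,0,0.5],[0.138,0.01,0.44,0,0,0,0.5],[0.138,0.01,0.465,0,0,0,0.5],[0.138,0.01,0.465,0,0,0,0.5],[0.138,0.01,0.465,0,0,0,0.5]]

```text
time_s: 11.62
tool_pos: [0.4402, -0.2186, 0.0608]
tool_rot: [180.0, -0.0, 20.3]
force: [-0.4, -0.6, -2.6]
grip_width: 0.0579
grasp_force: 30.0
```

```bash
python3 - <<'E'
from h import *
o=get_obs(); c=cam('wrist'); p=np.array(o['tool_pos']); Rt=toolR(o); print(p.round(4),o['tool_rot'],o['force'])
save(c,'w5.png')
f=lambda px,z: ((plane(c,px,z)-p)@Rt*1000)[:,:2].round(1)
h=cv2.cvtColor(c['frame'],cv2.COLOR_RGB2HSV); v=h[...,2]
d=(v<85)&(h[...,1]<60); d[:, :150]=0; d[:,480:]=0; d[260:]=0
nl,lab,st,cen=cv2.connectedComponentsWithStats(d.astype(np.uint8))
for i in range(1,nl):
    if st[i,4]<80: continue
    ys,xs=np.where(lab==i); P=f(np.c_[xs,ys],.039); print('dark',st[i],P.min(0),P.max(0))
E
```

```text
[ 0.4402 -0.2186  0.0608] [ 1.79986559e+02 -3.46229015e-02  2.03372940e+01] [-0.35170424 -0.6484941  -2.64780386]
dark [292   0  61  34 148] [123.6 -14.3] [137.   12.5]
dark [335   0  14  18  82] [130.2   4.9] [136.9  10.7]
dark [308 128  30  31  93] [67.7 -8. ] [82.   6.3]
dark [ 246  180  153   39 2410] [ 37.1 -39.7] [56.9 37.7]
```

View pics/w5.png

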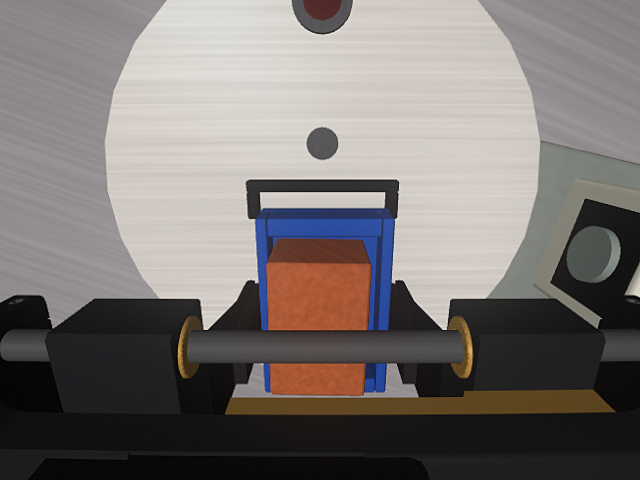

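The bracket (246–399, 180–218) is just ahead of the tray's front edge, about 1.5 mm off sideways. I'll correct that while lowering.

>>> servo_tool:
  series:
    - [[0.001,-0.005,0,0,0,0,0.5],[0.001,-0.005,0.02,0,0,0,0.5],[0.001,-0.005,0.035,0,0,0,0.5],[0.001,-0.005,0.05,0,0,0,0.5],[0.001,-0.005,0.06,0,0,0,0.5],[0.001,-0.005,0.07,0,0,0,0.5],[0.001,-0.005,0.076,0,0,0,0.5],[0.001,-0.005,0.076,0,0,0,0.5],[0.001,-0.005,0.076,0,0,0,0.5]]

```text
time_s: 12.42
tool_pos: [0.4392, -0.2178, 0.0374]
tool_rot: [180.0, -0.0, 20.3]
force: [0.4, 0.4, -2.3]
grip_width: 0.0575
grasp_force: 30.0
```

>>> servo_tool:
  series:
    - [[0,0,0.003,0,0,0,0.5],[0,0,0.006,0,0,0,0.5],[0,0,0.006,0,0,0,0.5]]

```text
time_s: 12.67
tool_pos: [0.4394, -0.2179, 0.0368]
tool_rot: [180.0, 0.0, 20.3]
force: [-2.3, 2.1, 6.1]
grip_width: 0.0579
grasp_force: 30.0
```

```bash
python3 - <<'E'
from h import *
o=get_obs(); c=cam('wrist'); p=np.array(o['tool_pos']); Rt=toolR(o); print(p.round(4),o['force'].round(1))
f=lambda px,z: ((plane(c,px,z)-p)@Rt*1000)[:,:2].round(1)
h=cv2.cvtColor(c['frame'],cv2.COLOR_RGB2HSV); v=h[...,2]
d=(v<85)&(h[...,1]<60); d[:, :150]=0; d[:,480:]=0; d[265:]=0; d[:160]=0
nl,lab,st,cen=cv2.connectedComponentsWithStats(d.astype(np.uint8))
for i in range(1,nl):
    if st[i,4]<80: continue
    ys,xs=np.where(lab==i); P=f(np.c_[xs,ys],.039); print('dark',st[i],P.min(0),P.max(0))
for k in blobs(c,'blue',200)[:2]: P=f(k,.054); print('tray',P.min(0),P.max(0))
print('depth rim,block',dpts(c,[(330,228),(320,280)]).round(4))
save(c,'w6.png')
E
```

```text
[ 0.4394 -0.2179  0.0368] [-2.3  2.1  6.1]
dark [ 237  185  175   45 3349] [ 37.7 -38.8] [57.8 38.6]
tray [ -5.8 -23.3] [48.1 29.4]
tray [ -5.7 -28.2] [ 45.6 -23.8]
depth rim,block [[ 0.4797 -0.2056  0.0539]
 [ 0.4637 -0.2073  0.072 ]]
```

Seated: rim at 54 mm and block top at 72 mm, both as expected, with the tray centred in the brackets. Releasing, lifting, and going towards the post.

>>> servo_tool:
  series:
    - [[0,0,-0.003,0,0,0,0.7],[0,0,-0.003,0,0,0,1],[0,0,-0.003,0,0,0,1],[0,0,-0.003,0,0,0,1],[0,0,-0.003,0,0,0,1],[0,0,-0.003,0,0,0,1]]

```text
time_s: 13.22
tool_pos: [0.4391, -0.2178, 0.0365]
tool_rot: [180.0, 0.0, 20.3]
force: [-0.2, -0.5, -0.3]
grip_width: 0.0839
grasp_force: 0.0
```

>>> servo_tool:
  series:
    - [[0,0,-0.05,0,0,0,1],[0,0,-0.15,0,0,0,1],[0,0,-0.25,0,0,0,1],[0,0,-0.34,0,0,0,1],[0.1,0,-0.34,0,0,0,1],[0.22,0,-0.34,0,0,0,1],[0.3,0,-0.34,0,0,0,1],[0.3,0,-0.34,0,0,0,1],[0.3,0,-0.34,0,0,0,1]]

```text
time_s: 13.97
tool_pos: [0.5242, -0.1855, 0.1381]
tool_rot: [-179.9, 0.0, 20.4]
force: [0.0, -0.5, -1.1]
grip_width: 0.0869
grasp_force: 0.0
```

```bash
python3 - <<'E'
from h import *
o=get_obs(); c=cam('wrist'); p=np.array(o['tool_pos']); Rt=toolR(o); print(p.round(4),o['tool_rot'].round(1),o['grip_width'])
for k in blobs(c,'red',100)[:2]:
    (u,v),r=cv2.minEnclosingCircle(k); print('red',(u,v),r,cv2.boundingRect(k),((plane(c,k,.082)-p)@Rt*1000).min(0).round(1),((plane(c,k,.082)-p)@Rt*1000).max(0).round(1))
    print(dpts(c,k[::20]).round(3))
s=cam('scene'); a=cv2.cvtColor(s['frame'],cv2.COLOR_RGB2BGR)[190:330,80:290]
b=cv2.cvtColor(c['frame'],cv2.COLOR_RGB2BGR); a=cv2.resize(a,(480,320)); 
cv2.imwrite('pics/m7.png',np.hstack([np.vstack([a,np.zeros((40,480,3),np.uint8)]),cv2.resize(b,(320,240))[:].copy() if 0 else cv2.copyMakeBorder(cv2.resize(b,(320,240)),0,120,0,0,cv2.BORDER_CONSTANT)]))
E
```

```text
[ 0.5242 -0.1855  0.1381] [-179.9    0.    20.4] 0.08691684895948044
```

View pics/m7.png

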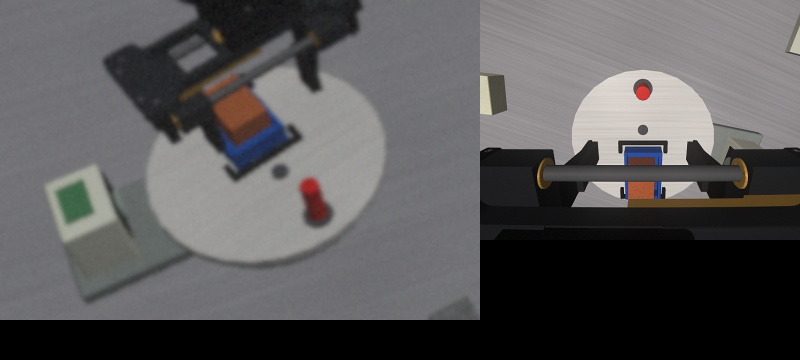

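The tray sits flat between the brackets, and the post is at about (326,186) in the wrist image. Locating the post.

```bash
python3 - <<'E'
from h import *
o=get_obs(); c=cam('wrist'); p=np.array(o['tool_pos']); Rt=toolR(o); print(p.round(4))
h=cv2.cvtColor(c['frame'],cv2.COLOR_RGB2HSV); m=(((h[...,0]<6)|(h[...,0]>172))&(h[...,1]>140)&(h[...,2]>150)).astype(np.uint8); m[250:]=0
nl,lab,st,cen=cv2.connectedComponentsWithStats(m)
for i in range(1,nl):
    if st[i,4]>100:
        print(st[i],cen[i],'tool mm',((plane(c,[cen[i]],.082)-p)@Rt*1000).round(1),plane(c,[cen[i]],.082).round(4),dpts(c,[cen[i]]).round(4))
print('pivot dot?',((plane(c,[(326,260)],.032)-p)@Rt*1000).round(1))
E
```

```text
[ 0.5225 -0.1872  0.138 ]
[310 169  28  28 620] [323.37096774 182.38225806] tool mm [[51.  -0.5 55.9]] [[ 0.5701 -0.1691  0.082 ]] [[ 0.5703 -0.1688  0.0827]]
pivot dot? [[-16.7   1.3 106. ]]
```

>>> servo_tool:
  series:
    - [[0.1,0,0,0,0,0,1],[0.17,0,0,0,0,0,1],[0.17,0,0.1,0,0,0,1],[0.17,0,0.2,0,0,0,1],[0.17,0,0.29,0,0,0,1],[0.17,0,0.29,0,0,0,1]]

```text
time_s: 14.62
tool_pos: [0.5659, -0.169, 0.0458]
tool_rot: [-179.7, 0.5, 20.2]
force: [-1.5, 0.2, -0.4]
grip_width: 0.0868
grasp_force: 0.0
```

>>> servo_tool:
  series:
    - [[0,0,0,0,0,0,0.1],[0,0,0,0,0,0,0.1],[0,0,0,0,0,0,0.1],[0,0,0,0,0,0,0.1],[0,0,0,0,0,0,0.1],[0,0,0,0,0,0,0.1],[0,0,0,0,0,0,0.1],[0,0,0,0,0,0,0.1],[0,0,0,0,0,0,0.1],[0,0,0,0,0,0,0.1],[0,0,0,0,0,0,0.1],[0,0,0,0,0,0,0.1]]
  grip_force: 12

```text
time_s: 15.62
tool_pos: [0.5714, -0.1688, 0.0515]
tool_rot: [-180.0, 0.0, 20.3]
force: [0.0, 0.0, 0.7]
grip_width: 0.0174
grasp_force: 12.0
```

Post gripped (17.4 mm). Following the arc for 60° in 5° steps.

>>> servo_tool:
  series:
    - [[-0.001,-0.026,0,0,0,-0.028,0.1],[-0.004,-0.051,0,0,0,-0.056,0.1],[-0.01,-0.076,0,0,0,-0.083,0.1],[-0.018,-0.1,0,0,0,-0.111,0.1],[-0.027,-0.124,0,0,0,-0.139,0.1],[-0.039,-0.147,0,0,0,-0.167,0.1],[-0.053,-0.168,0,0,0,-0.194,0.1],[-0.069,-0.188,0,0,0,-0.222,0.1],[-0.086,-0.207,0,0,0,-0.25,0.1],[-0.105,-0.225,0,0,0,-0.278,0.1],[-0.125,-0.24,0,0,0,-0.306,0.1],[-0.147,-0.254,0,0,0,-0.333,0.1]]

```text
time_s: 16.62
tool_pos: [0.5037, -0.1115, 0.0514]
tool_rot: [180.0, -0.1, 80.5]
force: [0.9, 2.2, -1.8]
grip_width: 0.0173
grasp_force: 12.0
```

```bash
python3 - <<'E'
from h import *
o=get_obs(); p=np.array(o['tool_pos']); print(p.round(4),o['tool_rot'].round(1),o['force'].round(1),o['grip_width'],o['qpos'].round(0))
d=p[:2]-[.4875,-.1998]; print(np.hypot(*d),np.degrees(np.arctan2(d[1],d[0])))
s=cam('scene'); h=cv2.cvtColor(s['frame'],cv2.COLOR_RGB2HSV)
m=((h[...,1]<110)&(h[...,0]>35)&(h[...,0]<85)&(h[...,1]>60)).astype(np.uint8)
c0=cam('wrist'); save(c0,'w8.png')
E
```

```text
[ 0.5037 -0.1115  0.0514] [ 1.80e+02 -1.00e-01  8.05e+01] [ 0.9  2.2 -1.8] 0.017346829793340804 [ 36.  13. -29. 112.   8.  56.  -6.]
0.08974025170474212 79.60730243224263
```

>>> servo_tool:
  series:
    - [[0,-0.015,0,0,0,-0.017,0.1],[-0.002,-0.031,0,0,0,-0.033,0.1],[-0.004,-0.046,0,0,0,-0.05,0.1],[-0.006,-0.061,0,0,0,-0.067,0.1],[-0.009,-0.071,0,0,0,-0.078,0.1],[-0.011,-0.081,0,0,0,-0.089,0.1],[-0.011,-0.081,0,0,0,-0.089,0.1]]

```text
time_s: 17.3
tool_pos: [0.4787, -0.1103, 0.0514]
tool_rot: [-179.9, -0.1, 96.2]
force: [-1.0, 5.1, 2.2]
grip_width: 0.0176
grasp_force: 12.0
```

>>> servo_tool:
  series:
    - [[0,-0.005,0,0,0,-0.006,0.1],[0,-0.01,0,0,0,-0.011,0.1],[0,-0.01,0,0,0,-0.011,0.1]]

```text
time_s: 17.55
tool_pos: [0.4761, -0.1106, 0.0514]
tool_rot: [-180.0, -0.1, 98.1]
force: [-1.3, 5.8, 1.1]
grip_width: 0.0174
grasp_force: 12.0
```

>>> servo_tool:
  series:
    - [[0,-0.005,0,0,0,-0.006,0.1],[-0.001,-0.01,0,0,0,-0.011,0.1],[-0.001,-0.01,0,0,0,-0.011,0.1]]

```text
time_s: 17.8
tool_pos: [0.4733, -0.111, 0.0514]
tool_rot: [-180.0, -0.1, 100.1]
force: [-0.4, 5.3, 1.0]
grip_width: 0.0176
grasp_force: 12.0
```

>>> servo_tool:
  series:
    - [[0,-0.005,0,0,0,-0.006,0.1],[-0.001,-0.01,0,0,0,-0.011,0.1],[-0.001,-0.01,0,0,0,-0.011,0.1]]

```text
time_s: 18.05
tool_pos: [0.4733, -0.1114, 0.0515]
tool_rot: [179.6, -0.1, 102.1]
force: [7.4, 6.2, -6.6]
grip_width: 0.0176
grasp_force: 12.0
```

The post stopped (x is stuck at 0.4733 and the force is rising). One more small push to confirm.

>>> servo_tool:
  series:
    - [[0,-0.006,0,0,0,0,0.1],[0,-0.01,0,0,0,0,0.1],[0,-0.01,0,0,0,0,0.1],[0,-0.01,0,0,0,0,0.1]]

```text
time_s: 18.38
tool_pos: [0.4733, -0.1115, 0.0517]
tool_rot: [179.3, -0.0, 102.1]
force: [15.1, 6.4, -15.3]
grip_width: 0.0177
grasp_force: 12.1
```

At the hard stop. Easing the load, opening, and lifting away.

>>> servo_tool:
  series:
    - [[0,0.009,0,0,0,0,0.1],[0,0.012,0,0,0,0,0.1],[0,0.012,0,0,0,0,0.5],[0,0.012,0,0,0,0,0.7],[0,0.012,0,0,0,0,0.7],[0,0.012,0,0,0,0,0.7],[0,0.012,0,0,0,0,0.7],[0,0.012,0,0,0,0,0.7]]

```text
time_s: 19.05
tool_pos: [0.4708, -0.1141, 0.0516]
tool_rot: [-180.0, 0.0, 102.1]
force: [-0.8, -0.5, -0.3]
grip_width: 0.0496
grasp_force: 0.0
```

>>> servo_tool:
  series:
    - [[0,0,-0.08,0,0,0,0.7],[0,0,-0.2,0,0,0,0.7],[0,0,-0.33,0,0,0,0.7],[0,0,-0.45,0,0,0,0.7],[0.1,0,-0.5,0,0,0,0.7],[0.2,0,-0.5,0,0,0,0.7],[0.3,0,-0.5,0,0,0,0.7],[0.4,0,-0.5,0,0,0,0.7],[0.5,0,-0.5,0,0,0,0.7],[0.5,0,-0.5,0,0,0,0.7],[0.5,0,-0.5,0,0,0,0.7]]

```text
time_s: 19.97
tool_pos: [0.4391, 0.0343, 0.2018]
tool_rot: [180.0, 0.1, 102.4]
force: [-0.1, -0.7, 0.9]
grip_width: 0.0607
grasp_force: 0.0
```

```bash
python3 - <<'E'
from h import *
o=get_obs(); print(o['time_s'],o['tool_pos'].round(3),o['force'].round(1))
s=cam('scene'); t=cam('top')
a=cv2.resize(cv2.cvtColor(s['frame'],cv2.COLOR_RGB2BGR)[180:320,90:270],None,fx=2.2,fy=2.2,interpolation=cv2.INTER_CUBIC)
b=cv2.resize(cv2.cvtColor(t['frame'],cv2.COLOR_RGB2BGR)[225:340,370:520],None,fx=2.6,fy=2.6,interpolation=cv2.INTER_CUBIC)
H=308; cv2.imwrite('pics/fin.png',np.hstack([cv2.resize(a,(396,H)),cv2.resize(b,(396,H))]))
for k in blobs(t,'red',20): print('red',rect(plane(t,k,.082)))
for k in blobs(t,'blue',60): print('tray',k.mean(0),rect(plane(t,k,.054)))
for k in blobs(t,'terra',100): print('terra',k.mean(0),rect(plane(t,k,.07)))
for k in blobs(s,'terra',100): print('s terra',k.mean(0),rect(plane(s,k,.07)),dpts(s,[k.mean(0)]))
E
```

```text
19.9667 [0.439 0.034 0.202] [-0.1 -0.7  0.9]
red [ 0.7273  0.2988 19.8957 17.0222  1.5423]
red [ 0.468  -0.1151 16.2465 13.8352 89.4721]
tray [448.10059172 278.49112426] [  0.489   -0.2492  89.3445  55.5661 -81.6002]
terra [313.6122449  179.81632653] [7.31200e-01 7.19000e-02 8.02199e+01 5.43867e+01 2.09028e+01]
terra [450.72151899 280.79746835] [  0.4858  -0.2499  61.0703  38.1386 -82.5912]
terra [286.36170213 260.72340426] [  0.5361   0.1358  38.7165  25.3894 -18.3496]
s terra [362.35454545 315.86363636] [7.61800e-01 6.74000e-02 8.62385e+01 5.84718e+01 2.07924e+01] [[0.75197663 0.07620473 0.04631811]]
s terra [171.86666667 258.22666667] [  0.496   -0.2444  56.1176  39.2348 -82.1627] [[ 0.49693303 -0.2462772   0.07178823]]
s terra [350.19047619 237.47619048] [  0.583    0.1256  36.4065  21.7059 -24.1463] [[0.54843068 0.14504784 0.02122316]]
```

View pics/fin.png

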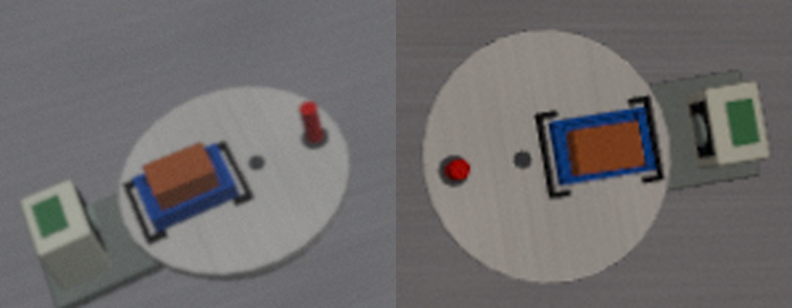

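The loaded tray sits flat in the nest (block at 600,150 in the crop) and faces the reader (705,125). The turntable is at its stop and the arm is clear of everything.

```bash
python3 -c "
from cell import env; print(env.sign_off())"
```

```text
the job is handed in; nothing more can be done
None
```

The job is done and handed in at about 20 s: the middle terracotta block is in the tray, the tray is flat in the nest, and the turntable is turned to its stop facing the reader, with the arm clear of everything.

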